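# Seat and bed the loose nut in a monitor-arm foot and close its retainer

### The job

Get the monitor-arm foot plate ready for its bolt: nudge the loose round nut across the plate, never lifting it off, until it drops into the round pocket, and press it down from above with about 16 newtons for half a second so that it beds flat on the bottom, the retaining slide still being open. Then push the slide fully shut against its stop, over the nut. Work gently, never pushing the nut with more than 20 newtons nor forcing the plate or slide; leave the mug, stapler and staple box where they are, and let go of everything at the end.

Things in the scene. Friction and masses are not known exactly. Their poses are not given: they have to be found in the camera images.
- foot_plate: Grey-painted metal foot plate of a monitor arm, fixed level on four screw feet: 160 (its x) x 132 (its y) x 14 mm thick. Origin: centre of its underside, 8 to 20 mm above the desk (differs each time). Its +x runs from the open end, where the nut lies, to the pocket end; its +y is the side where the open retaining slide stands.
- pocket (a point): Centre of the mouth of the round pocket, at plate x = +35 mm, y = 0, level with the plate's top face (22 to 34 mm above the desk). Pocket: 34.5 mm diameter, 8 mm deep, flat bottom. Axes as the foot plate's, z up.
- nut_center (a point): Centre (half-way up) of the loose round steel nut: a squat cylinder with fluted rim, 32 mm diameter, 14 mm high, about 60 g, lying flat on the plate on the open side of the pocket. On the plate its centre is 7 mm above the plate's top; seated, 1 mm below it, with 6 mm of the nut still proud. Its z axis is upright when it lies flat. Rigid: about 1 mm of overtravel gives 10 N.
- slide (a joint): Retaining slide, a flat steel tongue on a rail at the plate's far end; travel in m toward the plate's -y: 0 = open, 0.05 = fully shut over the pocket, at the stop. About 2 N of friction; stays where left. Tongue 54 (plate x) x 30 (plate y) x 3 mm, underside 8 mm above the plate's top: it passes over a seated nut but hits one that is not down.
- slide_tab (a point): Centre in plan of the slide's upright push tab, 24 mm above the plate's top; at plate x = +66 mm, y = +61 mm when open, +11 mm when shut. Tab 16 (plate x) x 8 mm (plate y), on the tongue's +y edge; its top is 33 mm, the tongue's top 11 mm above the plate's top. Push its +y face toward plate -y to shut the slide. Axes as the foot plate's.
- lip (a point): Middle of the lip round the pocket's far (+x) side, flush with the pocket wall: 5 mm thick, 4.5 mm above the plate. Two straight wings, equally high, flare from it back toward -x at 30 degrees to the x axis, ending at plate x = +9 mm, y = +-37 mm. A funnel and stop: pushed right to its end, the nut drops in the pocket or catches in it, tilted; pressing it down then seats it.
- mug: Blue mug, 82 x 114 x 91 mm, a bystander. Origin: centre of underside.
- stapler: Stapler, 34 x 158 x 50 mm, a bystander. Origin: centre of underside.
- staple_box: Small box of staples, 36 x 56 x 24 mm, a bystander. Origin: centre of underside.

How it is judged:
By the outcome, as a careful person would: the job done as asked, in the order asked, and still so for the second after the job is handed in, with the robot touching nothing.
It also fails if it takes over 58 s, if anything falls off the work surface, if the arm or the gripper's body presses on something with over 40 N, if the wrist force passes 120 N, or if a joint passes its speed limit or range.

### The arm

A 6-joint arm with a two-finger parallel gripper is mounted at the origin on the work surface; the furniture and walls round the work are solid. World frame = base frame: x ahead of the robot, y to its left, z up, the work surface at z = 0. Lengths are in mm, angles in rad, forces in N, time in s.
With the tool pointing down it reaches from about 350 to 975 mm from the base axis. Payload 7.1 kg.
Tool frame: the origin (TCP) lies on the centre line of the jaws, within the pads' length; the fingertips stand 8 mm ahead of it and the grasp point (between the pads) lies 11 mm behind it; z points along the fingers, x is the direction in which the jaws open and shut, and the axes are right-handed (so a half turn about z gives the same grasp; the last joint's range is limited). The gripper opens to 88 mm and grips with 3 to 60 N. Pads are 20 mm wide; open, the fingers measure 115 mm over their backs; the gripper's body (75 mm by 178 mm) begins 61 mm behind the grasp point.
Start: joints at [1.301, 0.423, 1.63, -0, 1.089, -0.019], TCP at [155.08, 605.438, 230.675] pointing down, gripper open.
Joint ranges: [-3, 3], [-0.9, 2.11], [0.09, 2.58], [-1.31, 4.45], [0.11, 2.69], [-2.54, 2.54]. Speed limits (rad/s): [2.39, 2.39, 3.01, 3.14, 3.14, 3.14].

### API

Orientations are given as a rotation vector (axis times angle).
In Python, from workcell import ctrl gives the robot as it stands.
- The arm moves only by the shell command python3 -m handwheel 'ROWS'. ROWS is JSON, a list of rows, each a list of 3 entries, a list of its own where there are three numbers: the turn, a rotation vector about the tool's x, y, z in rad, then the shift along the tool's x, y, z in mm, then the opening, from 0 (shut) to 1 (fully open). In form: [[[ax, ay, az], [tx, ty, tz], jaw], ...]. A call has exactly 10 rows; each row shifts and turns the pose as measured when the row begins, along the tool's axes as they then stand; what a row does not reach is not made up. A row lasts 1/12 s, in which the tool goes at most 41.7 mm and 7.16 degrees, less where a joint would pass 70% of its speed; a pose out of reach is approached as far as the arm can. A call with a gripper value outside its range is refused whole. The fingers move at their own pace and stop on an object; the grip force is fixed at half the most. Time passes only in rows, so rows that do not move let the fingers close, or fill a call up. It gives the time, the measured TCP pose, the force and the opening at its end, in the units of the state.
- ctrl.get_obs(): the state, without advancing time (a new reading comes with each control period).
- ctrl.get_image(name): name is "scene" or "top" or "wrist"; returns a dict with "pixels" (480x640x3 uint8, red, green, blue), "camera_matrix" (3x3 intrinsics, pixels), "rvec" (rotation vector, rad) and "tvec" (3), from world to camera coordinates, as OpenCV has them. Camera axes: x right, y down, z forward; pixel columns grow to the right and rows downward; lengths in mm; the calibration is good to about 2 mm. A picture is of the moment at which its call begins. There is no depth.
- ctrl.close_job(): hands the job in, once; it reports no verdict.
Trained networks look in a picture, given as the dict that the camera call returned (one of the last four; its "shot" number tells which), for a name from the list of things; names that differ only in an ending like _2 or _b are one class to them, and where a whole thing is asked for, a point or a joint stands for the part that bears it (a point fixed in the world has none). Each returns a list of dicts, best first, with "score" (0 to 1); they miss things now and then, are a little off and sometimes report something else, mostly with a low value. They report only what shows in the picture. A call takes as long as a camera call.
- ctrl.look_for(picture, query): "position" ([x, y, z] in mm, in the coordinates of the camera as it stood for that picture, good to about 4 mm: the middle of the surface that is visible of it).
- ctrl.spot_point(picture, query): "position" ([x, y, z] in mm, in the coordinates of the camera as it stood for that picture, good to about 4 mm: a listed point, or the origin of a listed thing).
The state is a dict: "t": time; "qpos": joint angles; "qvel": joint speeds; "joint_torque": joint torques, N m; "ee_pos": TCP position; "orientation": TCP orientation; "ft_force": force on the tool from outside, world axes, zero at the start; "moment": the same for the moment, N m; "width": finger opening in mm.
Only numpy, scipy, OpenCV 4.12 (cv2) and the standard library are available. Lean on these libraries where they do the work, as an engineer would, in place of code of your own. Each camera call takes 0.05 s, during which the arm holds its last target.

## Working session

There is one attempt and no reset: what is moved stays moved. The work goes in short steps, Python scripts to look and compute and a shell command to move; the robot and the scene stay as the last step left them, time stands still between calls to the robot, and variables do not carry over. Pictures are saved under pics/ and viewed, and the job is handed in when it is done.

```bash
mkdir -p pics; ls
cat > h.py <<'E'
import numpy as np, cv2
from workcell import ctrl
def toworld(p,im):
    R,_=cv2.Rodrigues(np.array(im["rvec"],float)); return R.T@(np.array(p,float)-np.array(im["tvec"],float).ravel())
def proj(P,im):
    return cv2.projectPoints(np.array(P,float).reshape(-1,1,3),np.array(im["rvec"],float),np.array(im["tvec"],float),np.array(im["camera_matrix"],float),None)[0].reshape(-1,2)
def ray(uv,im,z):
    R,_=cv2.Rodrigues(np.array(im["rvec"],float)); K=np.array(im["camera_matrix"],float)
    c=-R.T@np.array(im["tvec"],float).ravel(); d=R.T@np.linalg.inv(K)@np.array([uv[0],uv[1],1.]); return c+d*(z-c[2])/d[2]
def save(im,n,px=None):
    cv2.imwrite("pics/"+n,cv2.cvtColor(im["pixels"] if px is None else px,cv2.COLOR_RGB2BGR))
E
python3 - <<'E'
from h import *
o=ctrl.get_obs();print(o)
for n in ["top","scene"]:
    im=ctrl.get_image(n);save(im,n+"0.png")
    print(n,toworld([0,0,0],im))
    for q in ["foot_plate","pocket","nut_center","slide_tab","lip","mug","stapler","staple_box"]:
        for r in ctrl.spot_point(im,q)[:2]: print(q,r["score"],toworld(r["position"],im).round(1))
E
```

```text
pics
{'t': 0.0, 'qpos': array([ 1.30101636e+00,  4.23844415e-01,  1.63069311e+00,  1.64782552e-05,
        1.08859782e+00, -1.89912037e-02]), 'qvel': array([-5.35937261e-04, -1.36627848e-03,  2.50023574e-04,  7.51615089e-04,
       -3.27748160e-05, -1.87093633e-03]), 'joint_torque': array([-4.62041826e-04, -5.44637489e+01, -2.73662460e+01,  6.41630008e-02,
        2.29168549e-02, -1.24996400e-04]), 'ee_pos': array([154.9243023 , 604.92799636, 229.89823814]), 'orientation': array([ 2.48111383e+00,  1.92560446e+00, -1.95535453e-03]), 'ft_force': array([0.72727718, 0.23809914, 0.07487348]), 'moment': array([ 0.00658498, -0.02207838,  0.08844878]), 'width': 87.8176420072458}
top [ 375.97610773    3.58732281 1143.2347797 ]
foot_plate 0.75 [529.9  58.9  19.6]
pocket 0.63 [560.2  70.   30.2]
pocket 0.37 [528.7  61.1  19. ]
nut_center 0.61 [487.   76.3  37.3]
nut_center 0.18 [530.9  58.1  19.5]
slide_tab 0.82 [582.6 132.2  52.4]
lip 0.86 [582.   71.8  38.5]
lip 0.21 [531.2  61.8  20.2]
mug 0.58 [579.4 322.5   4. ]
stapler 0.67 [ 436.9 -313.9   -0. ]
staple_box 0.95 [ 582.4 -264.2   -4.5]
scene [ -77.16930469 -462.70998549  892.85371175]
foot_plate 0.57 [529.9  59.4  16.9]
pocket 0.85 [564.   61.8  32.5]
nut_center 0.61 [488.1  72.6  40. ]
slide_tab 0.73 [583.5 129.4  52.7]
lip 0.93 [584.   70.3  34. ]
mug 0.93 [583.4 316.9   2.1]
stapler 0.67 [ 4.366e+02 -3.130e+02 -1.000e-01]
staple_box 0.58 [ 586.4 -265.     3.6]
staple_box 0.19 [580.4 317.    1.8]
```

View pics/top0.png

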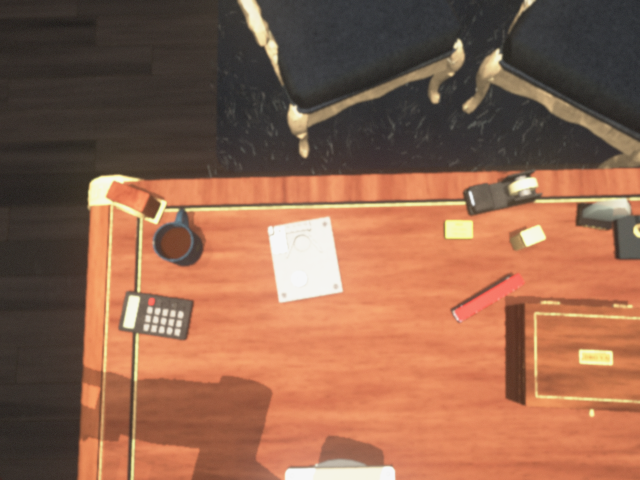

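View pics/scene0.png

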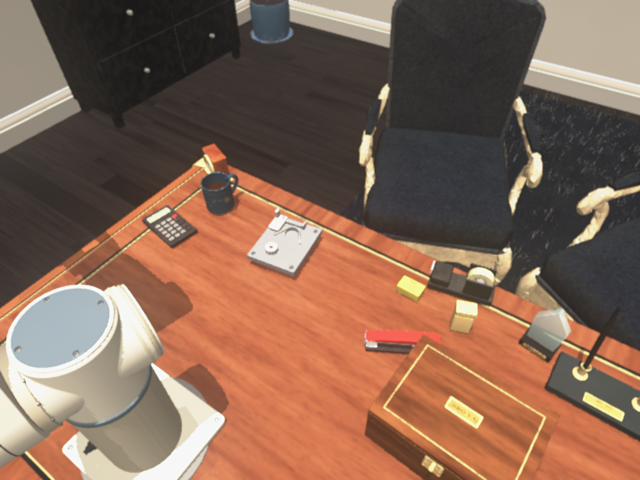

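```bash
cat > crop.py <<'E'
from h import *
import sys
a=cv2.imread("pics/"+sys.argv[1]);x0,y0,x1,y1,k=map(int,sys.argv[3:8])
cv2.imwrite("pics/"+sys.argv[2],cv2.resize(a[y0:y1,x0:x1],None,fx=k,fy=k,interpolation=cv2.INTER_CUBIC))
E
python3 - <<'E'
from h import *
im=ctrl.get_image("top")
print(proj([[530,59,30],[487,75,37],[582,131,52]],im))
im=ctrl.get_image("scene")
print(proj([[530,59,30],[487,75,37],[582,131,52]],im))
E
```

```text
[[306.21346841 257.71626469]
 [298.63023247 278.0224054 ]
 [270.54181594 232.20868861]]
[[286.3265708  242.43048065]
 [270.78412468 248.46919423]
 [275.80192696 213.72298306]]
```

```bash
python3 -m handwheel '[[[0,0,0],[-27,29,0],0.25],[[0,0,0],[-27,29,0],0.25],[[0,0,0],[-27,29,0],0.25],[[0,0,0],[-27,29,0],0.25],[[0,0,0],[-27,29,0],0.25],[[0,0,0],[-27,29,0],0.25],[[0,0,0],[-27,29,0],0.25],[[0,0,0],[-27,29,0],0.25],[[0,0,0],[-27,29,0],0.25],[[0,0,0],[-27,29,0],0.25]]'
cat >> h.py <<'E'
YAW=0.16
def rel(target,yaw=None):
    """shift in tool axes to reach world target; tool-z turn to bring tool x to world angle yaw"""
    o=ctrl.get_obs();R,_=cv2.Rodrigues(np.array(o["orientation"],float))
    d=R.T@(np.array(target,float)-o["ee_pos"])
    a=np.arctan2(R[1,0],R[0,0]);print("t",round(o["t"],2),"pos",o["ee_pos"].round(2),"toolx",R[:,0].round(3),"z",R[:,2].round(3),"F",o["ft_force"].round(2),"w",round(o["width"],1))
    print("shift",d.round(2)); 
    if yaw is not None: print("turnz",-((yaw-a+np.pi)%(2*np.pi)-np.pi))
E
python3 -c "
from h import *
rel([500,60,230],np.pi/2+.16)"
```

```text
t: 1.83
ee_pos: [374.1, 266.2, 230.4]
orientation: [-2.467, -1.94, -0.011]
ft_force: [0.6, 0.4, 0.1]
width: 24.8
t 1.83 pos [374.06 266.23 230.36] toolx [0.236 0.972 0.008] z [ 0.003  0.007 -1.   ] F [0.6  0.44 0.13] w 24.8
shift [-170.71  171.03   -0.74]
turnz -0.3980907505065012
```

```bash
python3 -m handwheel '[[[0,0,0],[-28,28,0],0.25],[[0,0,0],[-28,28,0],0.25],[[0,0,0],[-28,28,0],0.25],[[0,0,0],[-28,28,0],0.25],[[0,0,0],[-28,28,0],0.25],[[0,0,0],[-28,28,0],0.25],[[0,0,-0.1],[0,0,0],0.25],[[0,0,-0.1],[0,0,0],0.25],[[0,0,-0.1],[0,0,0],0.25],[[0,0,-0.1],[0,0,0],0.25]]'
python3 - <<'E'
from h import *
im=ctrl.get_image("wrist");save(im,"w1.png")
print(toworld([0,0,0],im))
for q in ["foot_plate","pocket","nut_center","slide_tab","lip"]:
    for r in ctrl.spot_point(im,q)[:2]: print(q,r["score"],toworld(r["position"],im).round(1))
rel([500,60,230],np.pi/2+.16)
E
```

```text
t: 2.67
ee_pos: [508.0, 42.8, 232.1]
orientation: [2.029, 2.392, 0.022]
ft_force: [0.4, 1.0, -0.0]
width: 22.4
[431.28771878  30.34927516 383.8559941 ]
foot_plate 0.93 [528.4  63.2  16.3]
pocket 0.88 [559.5  66.5  32. ]
nut_center 0.95 [488.6  74.8  34. ]
nut_center 0.29 [587.1 130.4  54.3]
slide_tab 0.6 [587.6 131.8  51.6]
lip 0.6 [583.5  73.5  31.9]
t 2.97 pos [507.65  43.81 232.15] toolx [-0.158  0.987  0.006] z [ 0.012  0.008 -1.   ] F [-0.02  0.31  0.26] w 22.1
shift [17.19 -5.03  2.18]
turnz -0.0016688316911848133
```

View pics/w1.png

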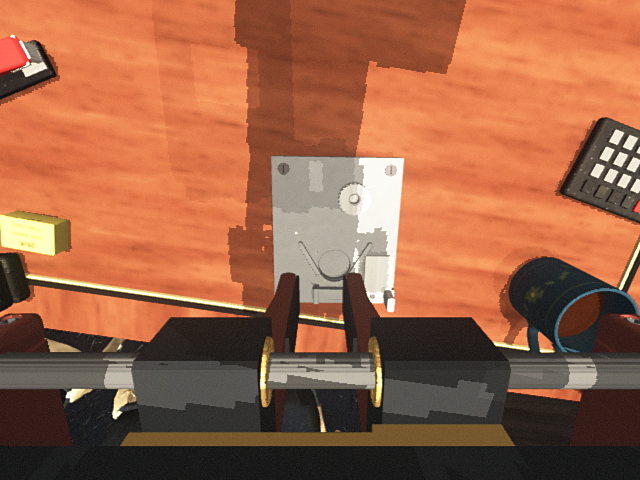

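```bash
python3 crop.py w1.png w1c.png 260 145 420 325 4; cp pics/w1c.png pics/w1c_b.png; python3 -c "
import cv2;a=cv2.imread('pics/w1c.png');print(a.shape);cv2.imwrite('pics/w1c1.png',a[:600]);"; python3 crop.py w1.png w1c2.png 260 225 420 325 5
```

```text
(720, 640, 3)
```

View pics/w1c1.png

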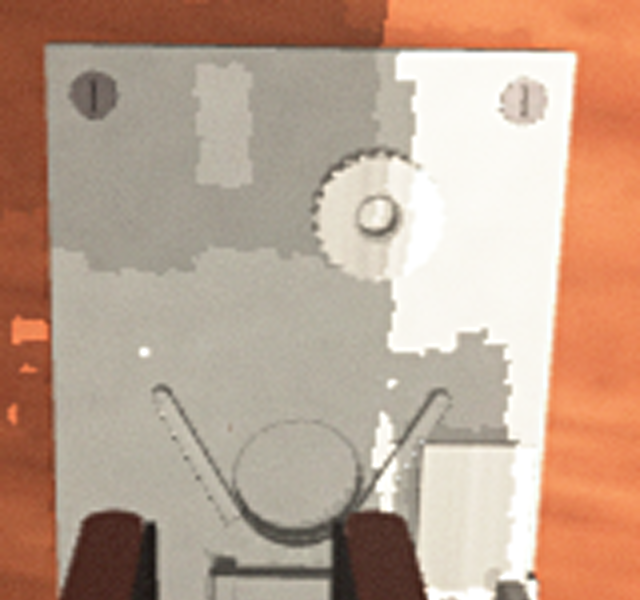

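View pics/w1c2.png

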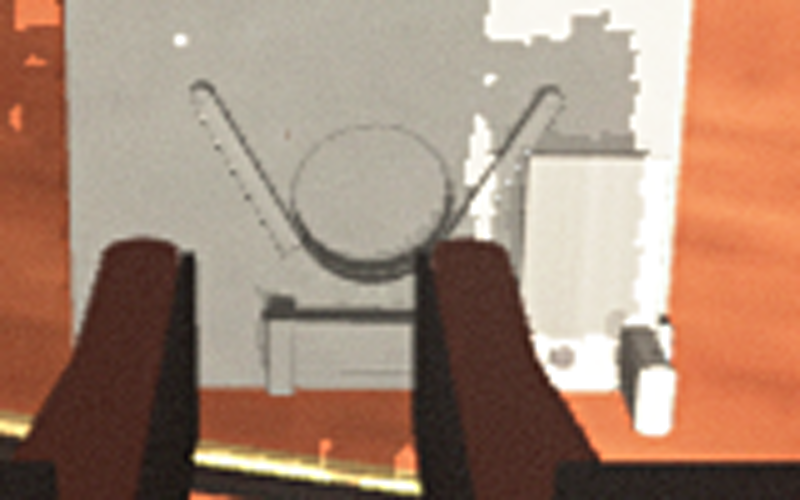

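```bash
cat > fit.py <<'E'
from h import *
from scipy.optimize import least_squares
im=ctrl.get_image("wrist")
P=np.array([[-80,-66,0],[-80,66,0],[35-17.25,0,0],[35,-17.25,0],[35,17.25,0],[9,-37,4.5],[9,37,4.5]],float)
U=np.array([[271.5,156.5],[404.25,158],[334.6,249.8],[318,264],[351.2,264],[300,242],[370.6,243.2]])
def w(p,P):
    c,s=np.cos(p[3]),np.sin(p[3]);return np.c_[p[0]+c*P[:,0]-s*P[:,1],p[1]+s*P[:,0]+c*P[:,1],p[2]+P[:,2]]
f=lambda p:(proj(w(p,P),im)-U).ravel()
r=least_squares(f,[530,60,31,.16]);print(r.x,f(r.x).round(1))
p=r.x
for z in [28,31,34]:
    q=least_squares(lambda a:f([a[0],a[1],z,a[2]]),[530,60,.16]);print(z,q.x,q.cost)
n=ray([260+378/4,145+213/4],im,p[2]+14);print("nut",n)
d=n[:2]-p[:2];c,s=np.cos(p[3]),np.sin(p[3]);print("nut plate",c*d[0]+s*d[1],-s*d[0]+c*d[1])
print("pocket",w(p,np.array([[35,0,0.]])),"tab",w(p,np.array([[66,61,24.]])),proj(w(p,np.array([[66,61,33.]])),im))
E
python3 fit.py
```

```text
[5.28243646e+02 6.50315225e+01 2.84807474e+01 1.42130012e-01] [ 0.2 -0.9 -0.6 -0.2  0.4 -0.4  0.8  0.2 -0.9  0.6  0.5  0.5 -0.4  0.3]
28 [5.28353667e+02 6.50731182e+01 1.42130207e-01] 2.086258047048228
31 [5.27667546e+02 6.48136293e+01 1.42128879e-01] 2.7486061581110848
34 [5.26982500e+02 6.45543342e+01 1.42127267e-01] 5.417146699408678
nut [485.38619579  76.19295649  42.48074745]
nut plate -40.84425871922147 17.119730069614107
pocket [[562.89072403  69.98934141  28.48074745]] tab [[584.93736611 134.76546027  52.48074745]] [[394.23737535 304.80732022]]
```

```bash
python3 - <<'E'
from h import *
im=ctrl.get_image("wrist");o=ctrl.get_obs();R,_=cv2.Rodrigues(o["orientation"])
w=o["width"]/2
for y in(-10,10):
  for x in (-w-13.5,-w,w,w+13.5): print(x,y,proj(o["ee_pos"]+R@np.array([x,y,8]),im).round(1))
E
python3 crop.py w1.png w1d.png 260 260 400 340 5
```

```text
-24.56684290281079 -10 [[269.5 276.6]]
-11.06684290281079 -10 [[296.6 276.6]]
11.06684290281079 -10 [[341.  276.6]]
24.56684290281079 -10 [[368.2 276.6]]
-24.56684290281079 10 [[271.1 312.8]]
-11.06684290281079 10 [[297.3 312.8]]
11.06684290281079 10 [[340.4 312.8]]
24.56684290281079 10 [[366.7 312.8]]
```

View pics/w1d.png

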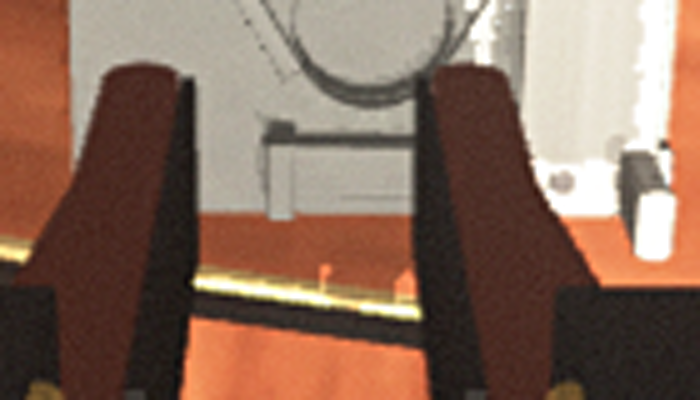

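```bash
python3 -m handwheel '[[[0,0,0.08],[0,0,0],0.2],[[0,0,0.08],[0,0,0],0.2],[[0,0,0.08],[0,0,0],0.2],[[0,0,0],[4.3,-9.2,21],0.2],[[0,0,0],[4.3,-9.2,21],0.2],[[0,0,0],[4.3,-9.2,21],0.2],[[0,0,0],[4.3,-9.2,21],0.2],[[0,0,0],[4.3,-9.2,21],0.2],[[0,0,0],[4.3,-9.2,21],0.2],[[0,0,0],[4.3,-9.2,21],0.2]]'
python3 - <<'E'
from h import *
im=ctrl.get_image("wrist");save(im,"w2.png")
print(toworld([0,0,0],im))
for q in ["pocket","nut_center"]:
    for r in ctrl.spot_point(im,q)[:2]: print(q,r["score"],toworld(r["position"],im).round(1))
rel([445.5,79,82],np.radians(85.4))
o=ctrl.get_obs();R,_=cv2.Rodrigues(o["orientation"])
w=o["width"]/2
for y in(-10,10):
  for x in (-w,w): print(x,y,proj(o["ee_pos"]+R@np.array([x,y,8]),im).round(1))
E
```

```text
t: 3.9
ee_pos: [454.0, 84.2, 85.1]
orientation: [2.323, 2.095, 0.044]
ft_force: [0.2, -0.4, -0.5]
width: 18.1
[374.00437232  91.48714126 235.66165609]
pocket 0.93 [558.8  65.8  32.5]
nut_center 0.94 [487.9  72.   34. ]
t 4.05 pos [452.84  83.91  84.91] toolx [0.101 0.995 0.011] z [ 0.025  0.009 -1.   ] F [0.28 0.1  0.47] w 17.3
shift [-5.66 -6.87  2.68]
turnz -0.021131126183639104
-8.66481079117334 -10 [[300.8 274.8]]
8.66481079117334 -10 [[335.7 274.7]]
-8.66481079117334 10 [[301.5 311. ]]
8.66481079117334 10 [[335.2 311. ]]
```

View pics/w2.png

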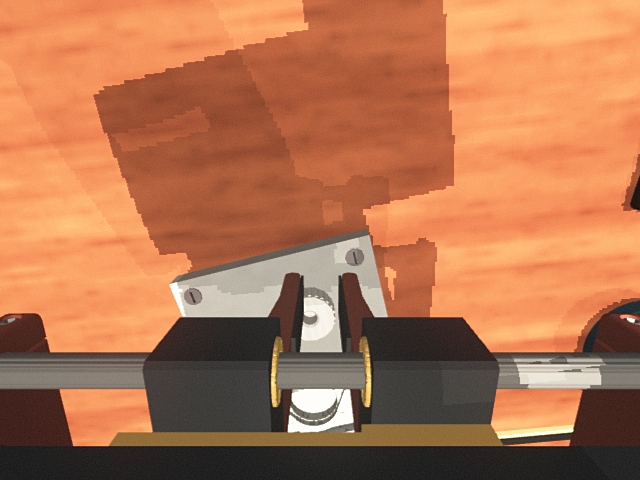

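```bash
python3 crop.py w2.png w2a.png 240 220 400 340 5;python3 crop.py w2.png w2b.png 150 220 290 330 5;python3 crop.py w2.png w2c.png 270 380 370 440 7
```

```text
(no output)
```

View pics/w2a.png

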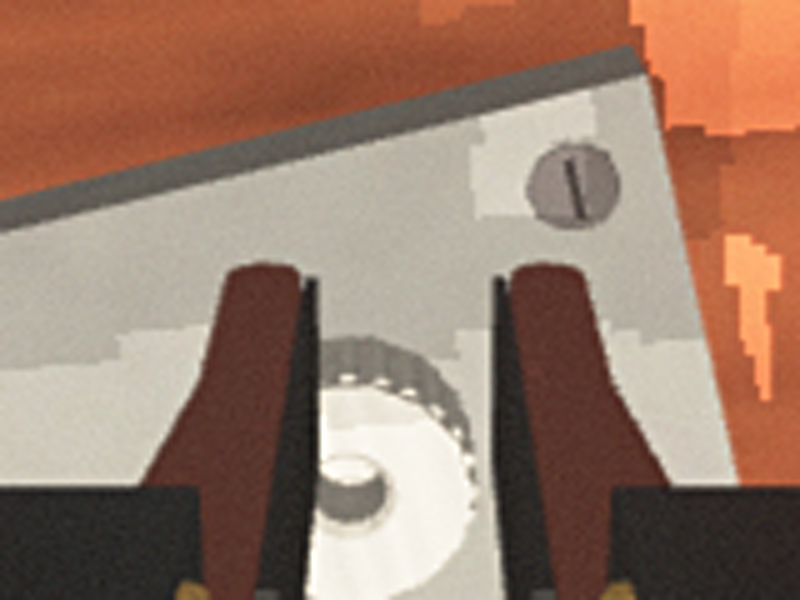

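View pics/w2b.png

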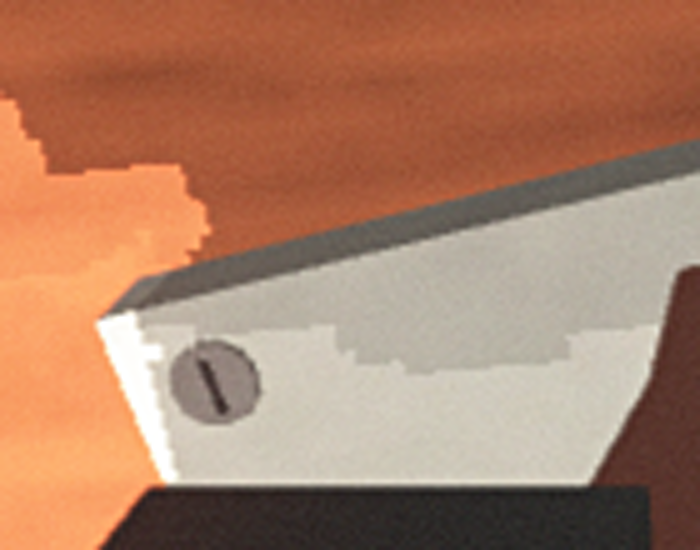

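View pics/w2c.png

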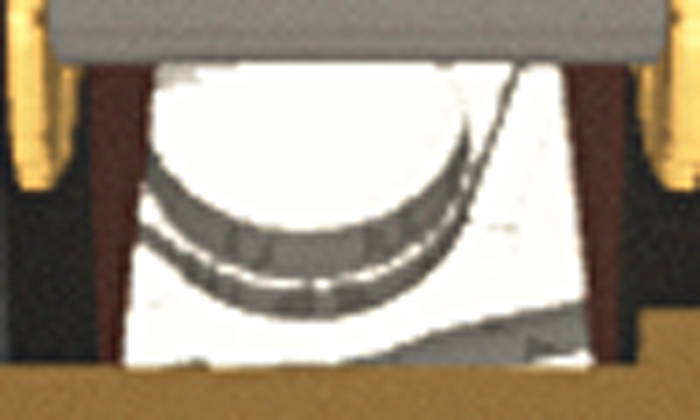

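```bash
cat > fit2.py <<'E'
from h import *
from scipy.optimize import least_squares
im=ctrl.get_image("wrist")
print(im["camera_matrix"])
for du in (0,-2):
  for z in (28,30,32):
    A=ray([369+du,234.6],im,z);B=ray([169.6+du,284.4],im,z);d=A-B;L=np.hypot(*d[:2]);yaw=np.arctan2(-d[0],d[1])
    m=(A+B)/2; c=m[:2]+80*np.array([np.cos(yaw),np.sin(yaw)])
    n=ray([335.4+du,320],im,z+14);n2=ray([240+352/5+du,220+385/5],im,z+14);h=ray([240+350/5+du,220+490/5],im,z+14)
    pk=c+35*np.array([np.cos(yaw),np.sin(yaw)])
    print(du,z,"L",L.round(1),"yaw",yaw.round(3),"c",c.round(1),"pocket",pk.round(1),"nut right",n.round(1),"near",n2.round(1),"hole",h.round(1))
E
python3 fit2.py
```

```text
[[346.69100331   0.         320.6426634 ]
 [  0.         346.69100331 238.52653799]
 [  0.           0.           1.        ]]
0 28 L 133.1 yaw 0.153 c [528.2  63.6] pocket [562.8  68.9] nut right [488.7  90.9  42. ] near [471.   76.9  42. ] hole [485.6  75.1  42. ]
0 30 L 131.8 yaw 0.153 c [527.5  64. ] pocket [562.1  69.3] nut right [487.5  90.9  44. ] near [470.   77.1  44. ] hole [484.4  75.2  44. ]
0 32 L 130.5 yaw 0.153 c [526.8  64.4] pocket [561.3  69.7] nut right [486.3  90.9  46. ] near [469.   77.2  46. ] hole [483.3  75.4  46. ]
-2 28 L 133.1 yaw 0.153 c [528.1  62.3] pocket [562.7  67.6] nut right [488.6  89.6  42. ] near [470.9  75.7  42. ] hole [485.4  73.8  42. ]
-2 30 L 131.8 yaw 0.153 c [527.3  62.7] pocket [561.9  68. ] nut right [487.4  89.6  44. ] near [469.9  75.8  44. ] hole [484.3  74.   44. ]
-2 32 L 130.6 yaw 0.153 c [526.6  63.1] pocket [561.2  68.4] nut right [486.2  89.6  46. ] near [468.9  76.   46. ] hole [483.1  74.2  46. ]
```

```bash
python3 -m handwheel '[[[0.025,-0.01,-0.02],[0,0,0],0.2],[[0,0,0],[-3.6,-2.6,0],0.2],[[0,0,0],[-3.6,-2.6,0],0.2],[[0,0,0],[0,0,10],0.2],[[0,0,0],[0,0,8],0.2],[[0,0,0],[0,0,8],0.2],[[0,0,0],[0,0,6],0.2],[[0,0,0],[0,0,4],0.2],[[0,0,0],[0,0,2],0.2],[[0,0,0],[0,0,0],0.2]]'
python3 -c "
from h import *
rel([447,77,44.5],np.radians(85.5))"
```

```text
t: 4.93
ee_pos: [455.1, 75.7, 49.8]
orientation: [2.309, 2.118, 0.021]
ft_force: [-0.9, -0.5, 0.6]
width: 17.4
t 4.93 pos [455.13  75.72  49.84] toolx [0.086 0.996 0.005] z [ 0.016  0.003 -1.   ] F [-0.86 -0.51  0.59] w 17.4
shift [ 0.55 -8.29  5.22]
turnz -0.0075874962010136215
```

```bash
python3 -m handwheel '[[[0,0,0],[0,-4,0],0.2],[[0,0,0],[0,-4,0],0.2],[[0,0,0],[0,0,2],0.2],[[0,0,0],[0,0,2],0.2],[[0,0,0],[0,0,1],0.2],[[0,0,0],[0,0,0],0.2],[[0,0,0],[0,0,0],0.2],[[0,0,0],[0,0,0],0.2],[[0,0,0],[0,0,0],0.2],[[0,0,0],[0,0,0],0.2]]'
python3 - <<'E'
from h import *
rel([447,77,44.5],np.radians(85.5))
im=ctrl.get_image("wrist");save(im,"w3.png")
im=ctrl.get_image("scene");save(im,"s3.png")
rel([447,77,44.5],np.radians(85.5))
E
python3 crop.py w3.png w3a.png 240 240 400 340 5;python3 crop.py s3.png s3a.png 220 180 340 280 6
```

```text
t: 5.77
ee_pos: [446.7, 76.9, 44.6]
orientation: [2.308, 2.118, 0.023]
ft_force: [0.2, 0.2, -0.3]
width: 17.7
t 5.77 pos [446.72  76.87  44.6 ] toolx [0.086 0.996 0.005] z [ 0.016  0.003 -1.   ] F [ 0.17  0.18 -0.35] w 17.7
shift [0.16 0.27 0.1 ]
turnz -0.007079814709552323
t 5.87 pos [446.72  76.87  44.59] toolx [0.085 0.996 0.005] z [ 0.016  0.003 -1.   ] F [-0.63 -0.67 -0.41] w 17.4
shift [0.16 0.27 0.1 ]
turnz -0.0070417692583197855
```

View pics/w3a.png

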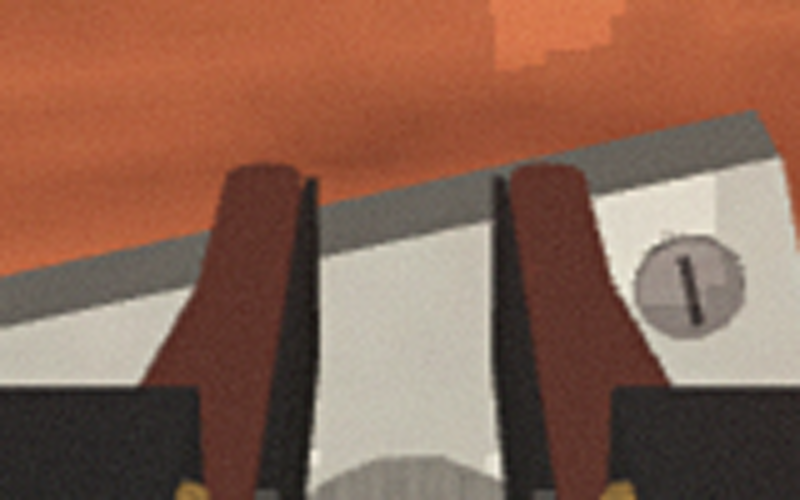

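View pics/s3a.png

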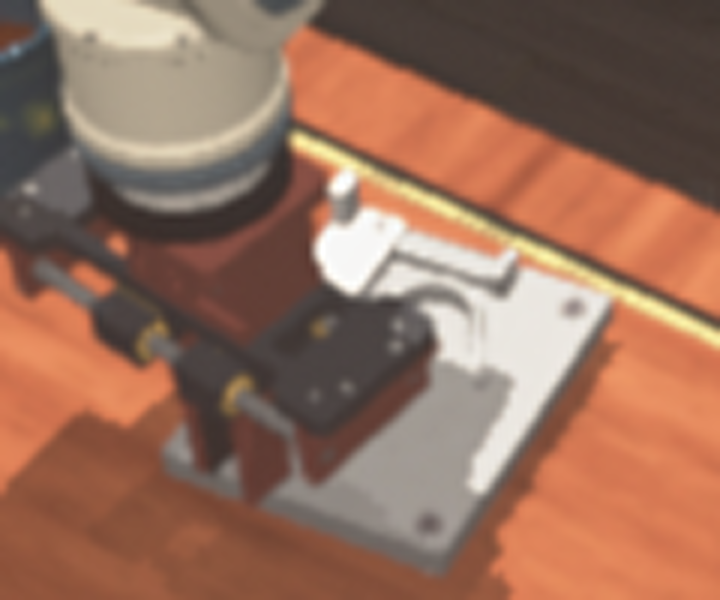

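```bash
python3 -m handwheel '[[[0,0,0],[0,5,0],0.2],[[0,0,0],[0,4,0],0.2],[[0,0,0],[0,3,0],0.2],[[0,0,0],[0,3,0],0.2],[[0,0,0],[0,5,0],0.2],[[0,0,0],[0,5,0],0.2],[[0,0,0],[0,5,0],0.2],[[0,0,0],[0,5,0],0.2],[[0,0,0],[0,5,0],0.2],[[0,0,0],[0,5,0],0.2]]'
python3 - <<'E'
from h import *
im=ctrl.get_image("top");save(im,"t4.png")
im=ctrl.get_image("wrist");save(im,"w4.png")
im=ctrl.get_image("scene");save(im,"s4.png")
rel([538.6,69,44.5],np.radians(85.5))
E
python3 crop.py w4.png w4a.png 240 260 400 440 4;python3 crop.py s4.png s4a.png 220 180 340 280 6
```

```text
t: 6.7
ee_pos: [495.6, 72.5, 45.2]
orientation: [2.308, 2.119, 0.021]
ft_force: [-0.1, 0.3, 0.2]
width: 17.4
t 6.85 pos [495.54  72.54  45.24] toolx [0.086 0.996 0.005] z [ 0.016  0.003 -1.   ] F [-0.23 -0.11 -0.19] w 17.4
shift [ 0.16 43.18  1.42]
turnz -0.007232853950965179
```

View pics/w4.png

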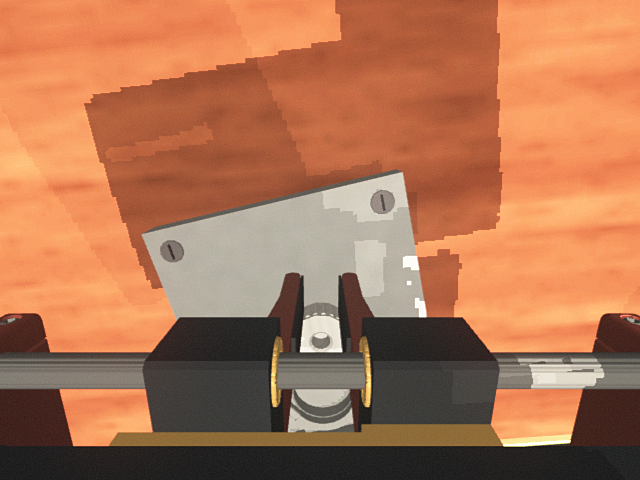

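View pics/s4a.png

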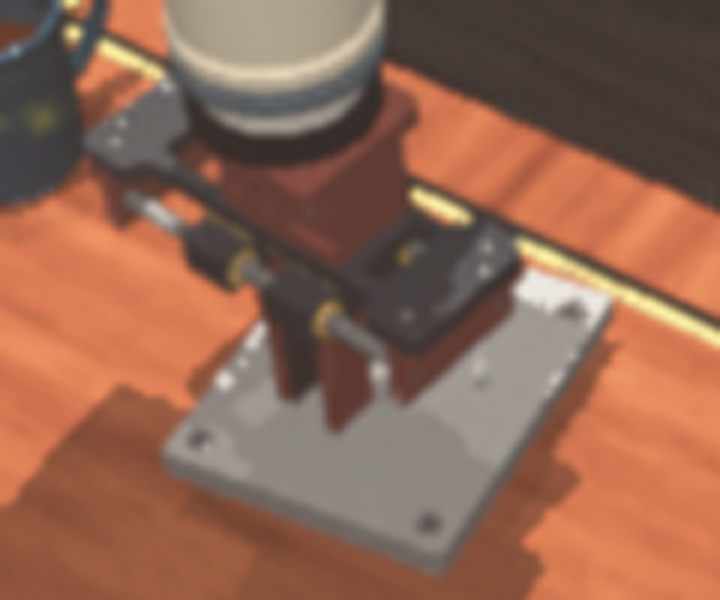

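Run:
```python
from h import *
im=ctrl.get_image("wrist")
print(ray([320.5-3,340],im,43.5),ray([321-3,304],im,36), ray([320,420],im,32))
for r in ctrl.spot_point(im,"nut_center")+ctrl.spot_point(im,"pocket"):print(r["score"],toworld(r["position"],im))
```

```text
[517.350837    69.88691044  43.5       ] [501.11535969  71.54825366  36.        ] [578.91810802  65.8527209   32.        ]
0.68 [524.03729987  73.25061902  35.40734603]
0.92 [560.55556374  66.71023865  31.75634224]
```

View pics/w4a.png

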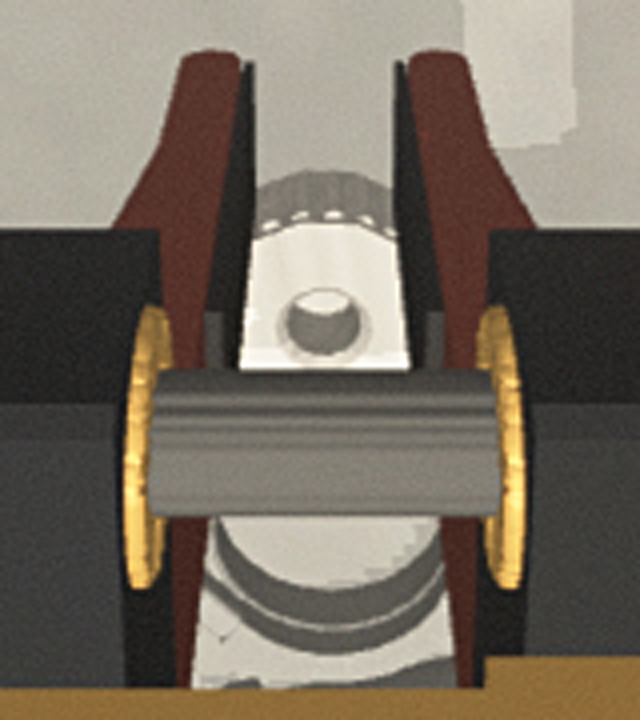

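```bash
python3 -m handwheel '[[[0,0,0],[0,4,0.1],0.2],[[0,0,0],[0,4,0.1],0.2],[[0,0,0],[0,4,0.1],0.2],[[0,0,0],[0,4,0.1],0.2],[[0,0,0],[0,4,0.1],0.2],[[0,0,0],[0,4,0.1],0.2],[[0,0,0],[0,4,0],0.2],[[0,0,0],[0,3,0],0.2],[[0,0,0],[0,3,0],0.2],[[0,0,0],[0,2,0],0.2]]'
python3 - <<'E'
from h import *
im=ctrl.get_image("wrist");save(im,"w5.png")
rel([538.6,69,44.5],np.radians(85.5))
E
python3 crop.py w5.png w5a.png 240 260 400 440 4
```

```text
t: 7.83
ee_pos: [533.0, 69.2, 45.0]
orientation: [2.309, 2.12, 0.019]
ft_force: [-1.2, 0.0, 1.2]
width: 17.5
t 7.88 pos [533.39  69.25  45.03] toolx [0.085 0.996 0.004] z [ 0.014  0.003 -1.   ] F [0.26 0.34 0.16] w 17.3
shift [0.19 5.2  0.6 ]
turnz -0.006626576221139935
```

View pics/w5a.png

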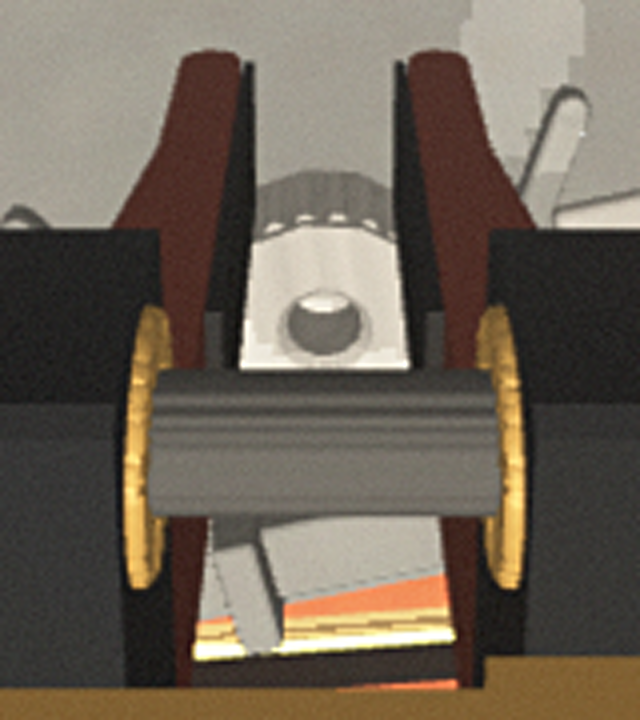

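```bash
python3 -m handwheel '[[[0,0,0],[0,1,0],0.2],[[0,0,0],[0,1,0],0.2],[[0,0,0],[0,1,0],0.2],[[0,0,0],[0,1,0],0.2],[[0,0,0],[0,1,0],0.2],[[0,0,0],[0,1,0],0.2],[[0,0,0],[0,0.8,0],0.2],[[0,0,0],[0,0.8,0],0.2],[[0,0,0],[0,0.8,0],0.2],[[0,0,0],[0,0.8,0],0.2]]'
python3 - <<'E'
from h import *
im=ctrl.get_image("wrist");save(im,"w6.png")
rel([538.6,69,44.5],np.radians(85.5))
E
python3 crop.py w6.png w6a.png 240 260 400 440 4
```

```text
t: 8.72
ee_pos: [539.9, 68.4, 44.1]
orientation: [2.312, 2.123, 0.011]
ft_force: [-4.4, 1.7, 0.2]
width: 17.3
t 8.77 pos [539.93  68.46  44.1 ] toolx [0.085 0.996 0.003] z [ 0.007  0.003 -1.   ] F [-3.8   1.49 -0.18] w 17.5
shift [ 0.43 -1.37 -0.41]
turnz -0.006641679529899136
```

View pics/w6a.png

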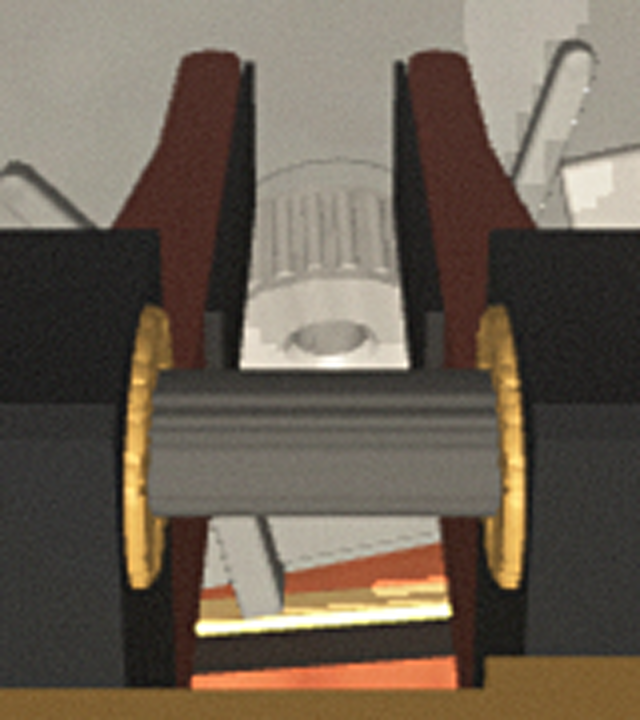

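```bash
python3 -m handwheel '[[[0,0,0],[0,-4,0],0.2],[[0,0,0],[0,-5,0],0.2],[[0,0,0],[0,0,-8],0.2],[[0,0,0],[0,0,-10],0.2],[[0,0,0],[0,0,-10],0],[[0,0,0],[0,0,0],0],[[0,0,0],[0,0,0],0],[[0,0,0],[0,0,0],0],[[0,0,0],[0,0,0],0],[[0,0,0],[0,0,0],0]]'
python3 - <<'E'
from h import *
im=ctrl.get_image("wrist");save(im,"w7.png")
rel([562,68,62],np.radians(85.5))
for q in ["nut_center","pocket"]:
  for r in ctrl.spot_point(im,q)[:2]:print(q,r["score"],toworld(r["position"],im))
E
python3 crop.py w7.png w7a.png 240 240 400 440 3
```

```text
t: 9.6
ee_pos: [534.3, 69.2, 77.8]
orientation: [2.307, 2.118, 0.024]
ft_force: [0.5, -0.6, -0.7]
width: 0.4
t 9.65 pos [534.19  69.21  77.64] toolx [0.085 0.996 0.005] z [ 0.018  0.003 -1.   ] F [-0.12 -0.19  0.06] w 0.2
shift [ 1.08 27.54 16.12]
turnz -0.006549039365494558
```

View pics/w7a.png

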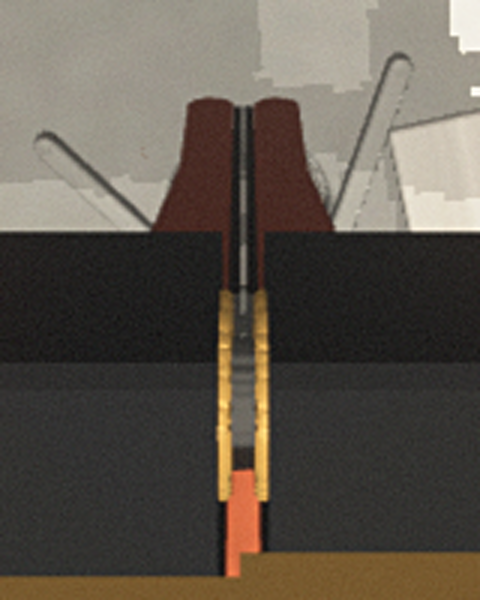

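```bash
python3 -m handwheel '[[[0.016,-0.005,0],[0,7,0],0],[[0,0,0],[0,7,0],0],[[0,0,0],[0,7,0],0],[[0,0,0],[0,6,0],0],[[0,0,0],[0,0,4],0],[[0,0,0],[0,0,4],0],[[0,0,0],[0,0,4],0],[[0,0,0],[0,0,3],0],[[0,0,0],[0,0,0],0],[[0,0,0],[0,0,0],0]]'
python3 - <<'E'
from h import *
im=ctrl.get_image("scene");save(im,"s8.png")
im=ctrl.get_image("wrist");save(im,"w8.png")
rel([562,68,44],np.radians(85.5))
E
python3 crop.py s8.png s8a.png 220 180 340 280 6
```

```text
t: 10.58
ee_pos: [560.5, 66.5, 58.6]
orientation: [-2.313, -2.123, 0.005]
ft_force: [-0.2, -0.6, -0.2]
width: 0.4
t 10.68 pos [560.67  66.49  58.87] toolx [ 0.085  0.996 -0.001] z [-0.003 -0.001 -1.   ] F [-0.55  0.33  0.14] w 0.6
shift [ 1.63  1.24 14.86]
turnz -0.006711041009436869
```

View pics/s8a.png

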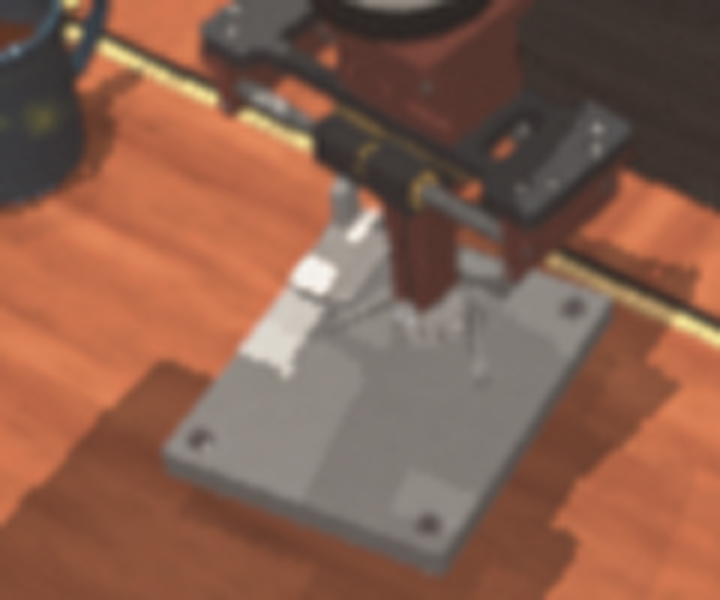

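View pics/w8.png

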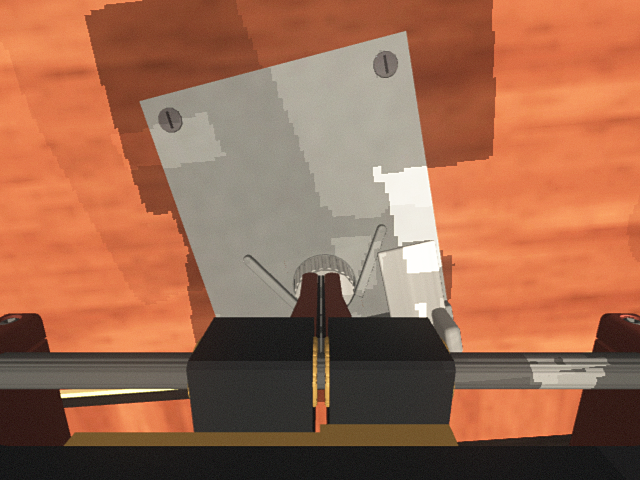

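```bash
python3 -m handwheel '[[[0,0,0],[1.3,1,1],0],[[0,0,0],[0,0,1],0],[[0,0,0],[0,0,1],0],[[0,0,0],[0,0,1],0],[[0,0,0],[0,0,1],0],[[0,0,0],[0,0,1],0],[[0,0,0],[0,0,1],0],[[0,0,0],[0,0,1],0],[[0,0,0],[0,0,1],0],[[0,0,0],[0,0,1],0]]'
python3 -c "
from h import *
rel([562,68,43.5],np.radians(85.5))"
```

```text
t: 11.52
ee_pos: [562.4, 68.0, 48.9]
orientation: [-2.313, -2.125, 0.002]
ft_force: [-0.6, -0.7, -0.6]
width: 0.5
t 11.52 pos [562.43  67.99  48.89] toolx [ 0.085  0.996 -0.   ] z [-0.001 -0.    -1.   ] F [-0.62 -0.65 -0.61] w 0.5
shift [-0.02 -0.42  5.39]
turnz -0.006489421279033181
```

```bash
python3 -m handwheel '[[[0,0,0],[0,0,1],0],[[0,0,0],[0,0,0.8],0],[[0,0,0],[0,0,0.8],0],[[0,0,0],[0,0,0.8],0],[[0,0,0],[0,0,0.8],0],[[0,0,0],[0,0,0.8],0],[[0,0,0],[0,0,0.8],0],[[0,0,0],[0,0,0.8],0],[[0,0,0],[0,0,0.8],0],[[0,0,0],[0,0,0.8],0]]'
python3 -c "
from h import *
rel([562,68,43.5],np.radians(85.5))"
```

```text
t: 12.35
ee_pos: [562.4, 68.0, 45.9]
orientation: [-2.313, -2.125, 0.002]
ft_force: [-2.0, 0.1, 9.2]
width: 0.5
t 12.35 pos [562.43  67.99  45.89] toolx [ 0.085  0.996 -0.001] z [-0.002 -0.    -1.   ] F [-2.03  0.08  9.19] w 0.5
shift [-0.02 -0.42  2.39]
turnz -0.006430704835348244
```

```bash
python3 -m handwheel '[[[0,0,0],[0,0,1],0],[[0,0,0],[0,0,1.2],0],[[0,0,0],[0,0,1.3],0],[[0,0,0],[0,0,1.35],0],[[0,0,0],[0,0,1.35],0],[[0,0,0],[0,0,1.35],0],[[0,0,0],[0,0,1.35],0],[[0,0,0],[0,0,1.35],0],[[0,0,0],[0,0,1.35],0],[[0,0,0],[0,0,1.35],0]]'
python3 - <<'E'
from h import *
rel([562,68,43.5],np.radians(85.5))
im=ctrl.get_image("wrist");save(im,"w9.png")
E
python3 crop.py w9.png w9a.png 220 210 420 340 4
```

```text
t: 13.18
ee_pos: [562.4, 68.0, 45.8]
orientation: [-2.313, -2.125, 0.002]
ft_force: [-4.8, -0.3, 15.8]
width: 0.2
t 13.18 pos [562.43  67.99  45.8 ] toolx [ 0.085  0.996 -0.001] z [-0.001 -0.    -1.   ] F [-4.75 -0.32 15.78] w 0.2
shift [-0.02 -0.42  2.3 ]
turnz -0.006241741048510718
```

View pics/w9a.png

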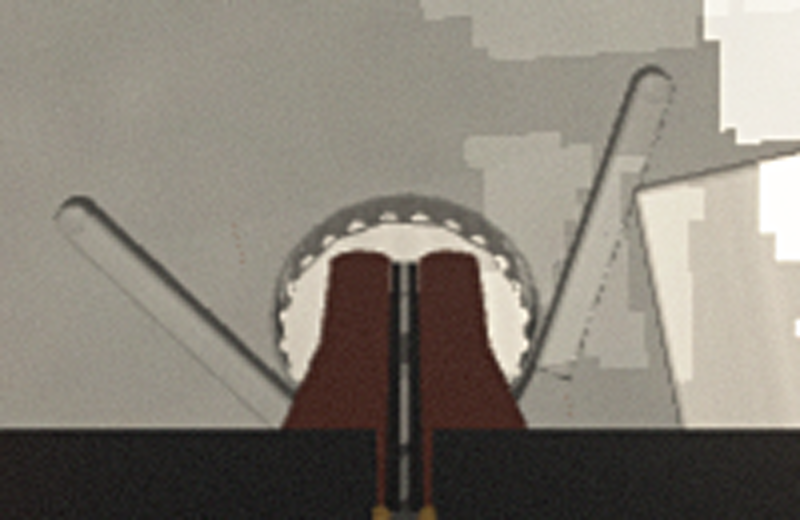

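```bash
python3 -m handwheel '[[[0,0,0],[0,0,1.38],0],[[0,0,0],[0,0,1.38],0],[[0,0,0],[0,0,1.38],0],[[0,0,0],[0,0,1.38],0],[[0,0,0],[0,0,1.38],0],[[0,0,0],[0,0,1.38],0],[[0,0,0],[0,0,1.38],0],[[0,0,0],[0,0,1.38],0],[[0,0,0],[0,0,1.38],0],[[0,0,0],[0,0,1.38],0]]'
```

```text
t: 14.07
ee_pos: [562.4, 67.9, 45.8]
orientation: [2.313, 2.125, -0.001]
ft_force: [-3.9, 0.0, 15.6]
width: 0.3
```

```bash
python3 -m handwheel '[[[0,0,0],[0,0,-2],0],[[0,0,0],[0,0,-6],0],[[0,0,0],[0,0,-12],0],[[0,0,0],[0,0,-15],0],[[0,0,0],[0,0,-20],0],[[0,0,0],[0,0,-15],0],[[0,0,0],[0,14,0],0],[[0,0,0],[0,14,0],0],[[0,0,0],[0,14,0],0],[[0,0,0],[0,0,0],0]]'
python3 - <<'E'
from h import *
rel([562,68,43.5],np.radians(85.5))
im=ctrl.get_image("wrist");save(im,"w10.png")
im=ctrl.get_image("scene");save(im,"s10.png")
E
python3 crop.py w10.png w10a.png 200 140 420 320 3;python3 crop.py s10.png s10a.png 220 180 340 280 6
```

```text
t: 14.9
ee_pos: [605.9, 64.5, 126.4]
orientation: [2.311, 2.124, 0.003]
ft_force: [0.4, 0.3, 0.5]
width: 1.0
t 14.9 pos [605.94  64.53 126.38] toolx [ 0.084  0.996 -0.   ] z [ 0.003 -0.    -1.   ] F [0.42 0.33 0.5 ] w 1.0
shift [ -0.24 -44.34  82.74]
turnz -0.005674942297869023
```

View pics/w10a.png

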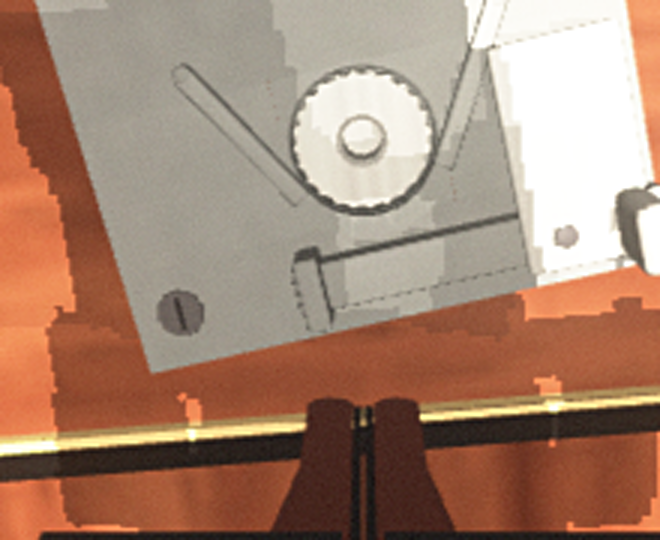

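View pics/s10a.png

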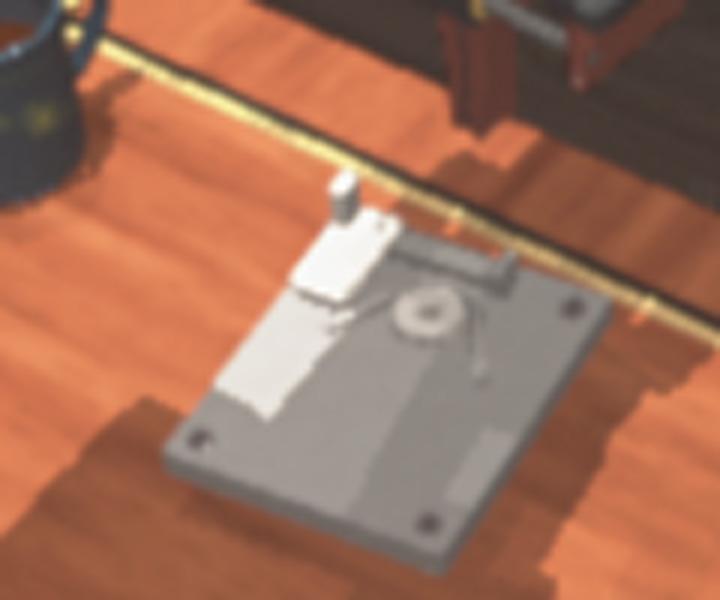

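```bash
python3 -m handwheel '[[[0,0,-0.08],[0,0,0],0],[[0,0,-0.08],[0,0,0],0],[[0,0,-0.08],[0,0,0],0],[[0,0,0],[20,-2.3,0],0],[[0,0,0],[20,-2.3,0],0],[[0,0,0],[20,-2.3,0],0],[[0,0,0],[20,-2.3,0],0],[[0,0,0],[20,-2.3,0],0],[[0,0,0],[0,0,0],0],[[0,0,0],[0,0,0],0]]'
python3 - <<'E'
from h import *
rel([579.6,161.6,58],np.pi/2+.15)
im=ctrl.get_image("wrist");save(im,"w11.png")
for q in ["nut_center","pocket","slide_tab"]:
  for r in ctrl.spot_point(im,q)[:1]:print(q,r["score"],toworld(r["position"],im))
E
```

```text
t: 15.83
ee_pos: [560.9, 163.1, 124.0]
orientation: [-2.023, -2.392, 0.018]
ft_force: [-0.3, 0.7, -0.1]
width: 0.4
t 15.83 pos [560.89 163.12 123.97] toolx [-0.166  0.986 -0.001] z [-0.015 -0.003 -1.   ] F [-0.26  0.73 -0.13] w 0.4
shift [-4.57 19.18 65.69]
turnz 0.016774645107258124
nut_center 0.95 [566.97619274  67.01679608  28.16132573]
slide_tab 0.55 [586.23994646 128.20147826  55.93545863]
```

View pics/w11.png

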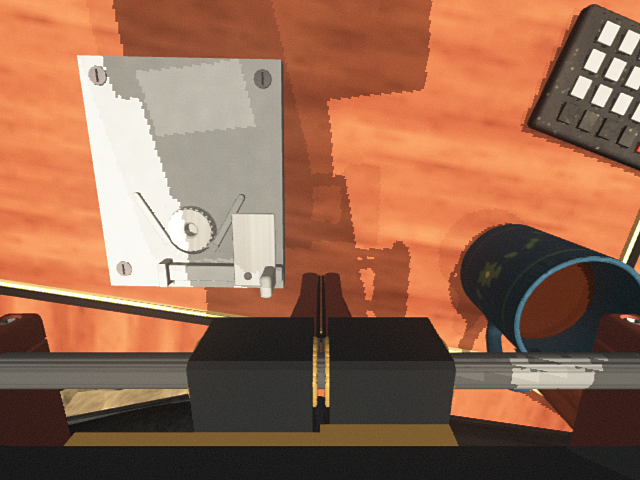

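```bash
python3 crop.py w11.png w11a.png 70 45 300 300 2; python3 crop.py w11.png w11b.png 200 180 360 330 4
python3 - <<'E'
from h import *
from scipy.optimize import least_squares
im=ctrl.get_image("wrist")
P=np.array([[-80,-66,0],[-80,66,0],[80,66,0],[80,-66,0]],float)
U=np.array([[78,56],[281,60],[283.5,287],[110,287.]])
def w(p,P):
    c,s=np.cos(p[3]),np.sin(p[3]);return np.c_[p[0]+c*P[:,0]-s*P[:,1],p[1]+s*P[:,0]+c*P[:,1],p[2]+P[:,2]]
f=lambda p:(proj(w(p,P),im)-U).ravel()
r=least_squares(f,[530,60,31,.16]);p=r.x;print(p,f(p).round(1))
print(w(p,np.array([[35,0,0.],[66,61,24]])),proj(w(p,np.array([[66,61,33.],[66,61,11],[35,0,6]])),im))
h=ray([190,229],im,38);print("nut hole",h)
print("tab top pix->",ray([266,277],im,31.8+33))
E
```

```text
[5.30250492e+02 6.29781320e+01 3.03931162e+01 1.45600973e-01] [-0.9 -0.1 -0.1  0.  -0.2  1.6  1.5 -1.5]
[[564.88015345  68.05617948  30.39311617]
 [586.70182781 132.90843101  54.39311617]] [[270.35451517 288.80854101]
 [274.62134692 276.68388071]
 [189.90403016 232.20957104]]
nut hole [562.00521953  68.52041909  38.        ]
tab top pix-> [578.23107321 129.15219053  64.8       ]
```

View pics/w11b.png

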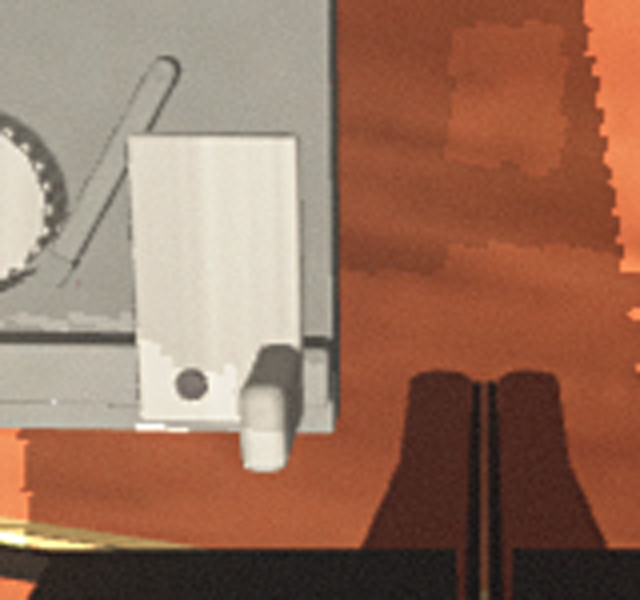

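View pics/w11a.png

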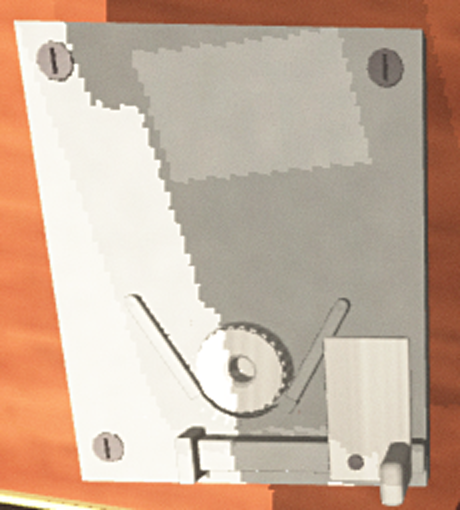

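```bash
python3 -m handwheel '[[[-0.015,0,0.016],[0,0,0],0],[[0,0,0],[-1,7,0],0],[[0,0,0],[-1,7,0],0],[[0,0,0],[-1,6,0],0],[[0,0,0],[0,0,13],0],[[0,0,0],[0,0,13],0],[[0,0,0],[0,0,13],0],[[0,0,0],[0,0,13],0],[[0,0,0],[0,0,12],0],[[0,0,0],[0,0,0],0]]'
python3 - <<'E'
from h import *
rel([581,160,58],np.pi/2+.148)
im=ctrl.get_image("wrist");save(im,"w12.png")
im=ctrl.get_image("scene");save(im,"s12.png")
E
python3 crop.py s12.png s12a.png 220 180 340 280 6
```

```text
t: 16.92
ee_pos: [586.3, 158.8, 52.6]
orientation: [2.057, 2.372, 0.003]
ft_force: [0.6, 0.6, -0.1]
width: 0.4
t 16.92 pos [586.31 158.84  52.6 ] toolx [-0.141  0.99  -0.001] z [ 0.003 -0.    -1.   ] F [ 0.61  0.59 -0.15] w 0.4
shift [ 1.9  -5.07 -5.42]
turnz -0.006060437222616066
```

View pics/w12.png

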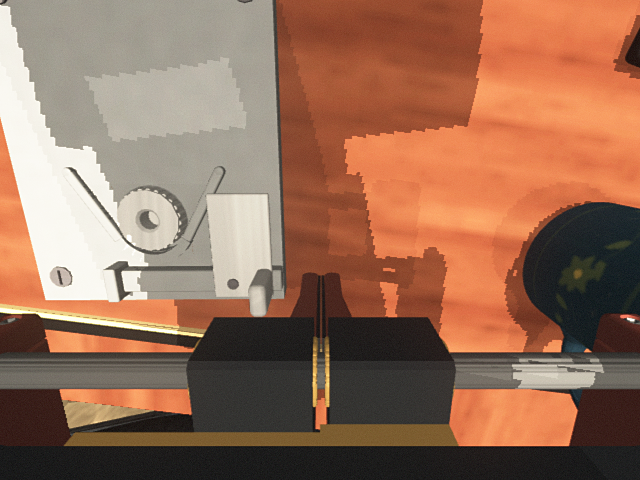

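View pics/s12a.png

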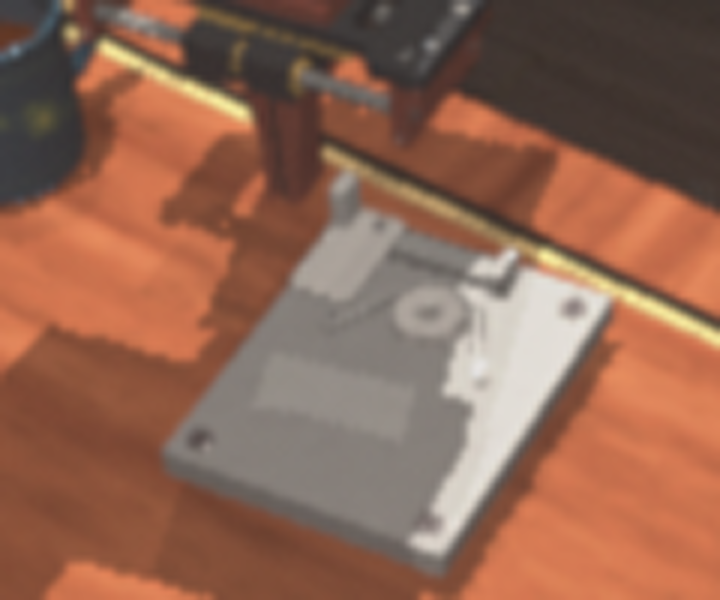

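```bash
python3 -m handwheel '[[[0,0,0],[0,-2,-3],0],[[0,0,0],[0,-2,-2.5],0],[[0,0,0],[-4,0,0],0],[[0,0,0],[-3,0,0],0],[[0,0,0],[-2,0,0],0],[[0,0,0],[-2,0,0],0],[[0,0,0],[-2,0,0],0],[[0,0,0],[-2,0,0],0],[[0,0,0],[-2,0,0],0],[[0,0,0],[-2,0,0],0]]'
python3 - <<'E'
from h import *
rel([581,160,58],np.pi/2+.148)
im=ctrl.get_image("wrist");save(im,"w13.png")
E
python3 crop.py w13.png w13a.png 200 160 360 330 3
```

```text
t: 17.85
ee_pos: [588.2, 139.0, 64.5]
orientation: [2.054, 2.368, 0.015]
ft_force: [-0.3, 1.7, -0.2]
width: 0.5
t 17.85 pos [588.21 138.98  64.52] toolx [-0.142  0.99   0.001] z [ 0.012  0.003 -1.   ] F [-0.29  1.71 -0.18] w 0.5
shift [21.82 -4.24  6.49]
turnz -0.00600523282397436
```

View pics/w13a.png

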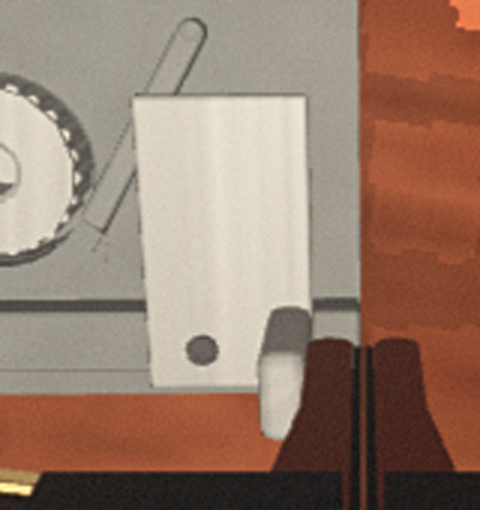

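```bash
python3 -m handwheel '[[[0,0,0],[3,-1,0],0],[[0,0,0],[0,-1,2],0],[[0,0,0],[0,0,2],0],[[0,0,0],[0,0,1.5],0],[[0,0,0],[0,0,0],0],[[0,0,0],[-2,0,0],0],[[0,0,0],[-2,0,0],0],[[0,0,0],[-3,0,0],0],[[0,0,0],[-3,0,0],0],[[0,0,0],[-3,0,0],0]]'
python3 - <<'E'
from h import *
rel([581,160,58],np.pi/2+.148)
im=ctrl.get_image("wrist");save(im,"w14.png")
E
python3 crop.py w14.png w14a.png 200 160 360 330 3
```

```text
t: 18.73
ee_pos: [587.3, 128.5, 57.9]
orientation: [2.053, 2.37, 0.014]
ft_force: [0.0, 2.1, -0.0]
width: 0.9
t 18.73 pos [587.26 128.48  57.94] toolx [-0.142  0.99   0.001] z [ 0.011  0.003 -1.   ] F [ 0.04  2.05 -0.01] w 0.9
shift [32.09 -1.71 -0.04]
turnz -0.005049730709904221
```

View pics/w14a.png

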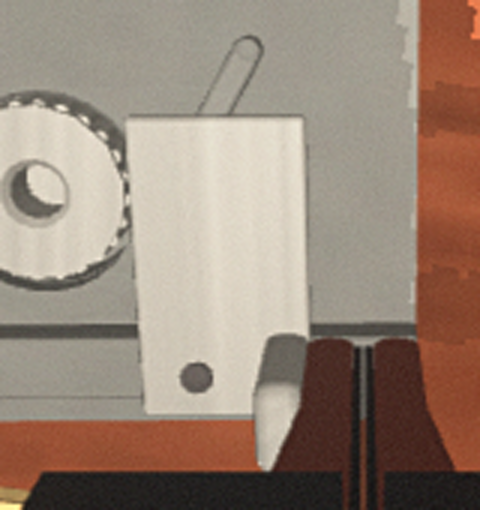

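```bash
python3 -m handwheel '[[[0,0,0],[-1.5,0,0],0],[[0,0,0],[-1.5,0,0],0],[[0,0,0],[-1.5,0,0],0],[[0,0,0],[-1.5,0,0],0],[[0,0,0],[-1.5,0,0],0],[[0,0,0],[-1.5,0,0],0],[[0,0,0],[-1.5,0,0],0],[[0,0,0],[-1.5,0,0],0],[[0,0,0],[-1.5,0,0],0],[[0,0,0],[-1.5,0,0],0]]'
```

```text
t: 19.62
ee_pos: [589.8, 111.6, 58.0]
orientation: [2.054, 2.369, 0.014]
ft_force: [-0.1, 1.2, -0.6]
width: 0.3
```

```bash
python3 -m handwheel '[[[0,0,0],[-1.5,0,0],0],[[0,0,0],[-1.5,0,0],0],[[0,0,0],[-1.5,0,0],0],[[0,0,0],[-1.5,0,0],0],[[0,0,0],[-1.5,0,0],0],[[0,0,0],[-1.5,0,0],0],[[0,0,0],[-1.5,0,0],0],[[0,0,0],[-1.2,0,0],0],[[0,0,0],[-1,0,0],0],[[0,0,0],[-1,0,0],0]]'
python3 - <<'E'
from h import *
rel([581,160,58],np.pi/2+.148)
im=ctrl.get_image("wrist");save(im,"w15.png")
E
python3 crop.py w15.png w15a.png 180 160 360 330 3
```

```text
t: 20.45
ee_pos: [592.1, 96.6, 58.0]
orientation: [2.054, 2.368, 0.015]
ft_force: [-1.6, 9.6, 0.9]
width: 0.6
t 20.45 pos [592.05  96.59  57.98] toolx [-0.141  0.99   0.002] z [ 0.011  0.003 -1.   ] F [-1.63  9.64  0.85] w 0.6
shift [ 6.434e+01 -1.980e+00  5.000e-02]
turnz -0.006250453614876861
```

View pics/w15a.png

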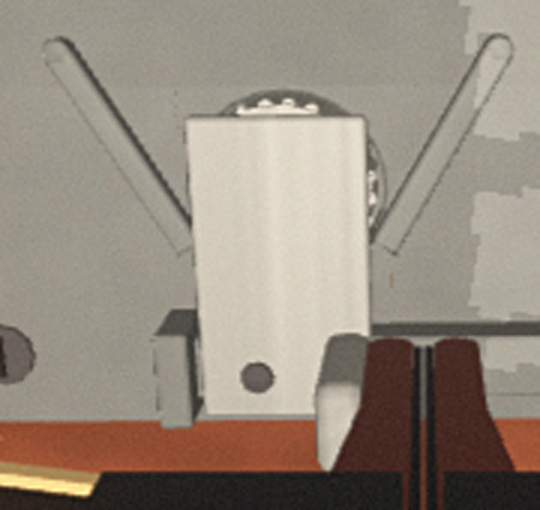

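```bash
python3 -m handwheel '[[[0,0,0],[-0.9,0,0],0],[[0,0,0],[-0.9,0,0],0],[[0,0,0],[-0.9,0,0],0],[[0,0,0],[-0.9,0,0],0],[[0,0,0],[-0.9,0,0],0],[[0,0,0],[-0.9,0,0],0],[[0,0,0],[-0.9,0,0],0],[[0,0,0],[-0.9,0,0],0],[[0,0,0],[-0.9,0,0],0],[[0,0,0],[-0.9,0,0],0]]'
```

```text
t: 21.33
ee_pos: [592.0, 96.7, 58.1]
orientation: [-2.06, -2.368, -0.028]
ft_force: [0.3, 6.5, -0.0]
width: 0.6
```

```bash
python3 -m handwheel '[[[0,0,0],[2,0,0],0],[[0,0,0],[5,0,0],0],[[0,0,0],[8,0,0],0],[[0,0,0],[8,0,0],0],[[0,0,0],[0,0,-15],0],[[0,0,0],[0,0,-20],0],[[0,0,0],[0,0,-20],0],[[0,0,0],[0,0,-20],0],[[0,0,0],[0,0,-10],0],[[0,0,0],[0,0,0],0]]'
python3 - <<'E'
from h import *
rel([581,160,58],np.pi/2+.148)
im=ctrl.get_image("wrist");save(im,"w16.png")
for r in ctrl.spot_point(im,"slide_tab")[:1]+ctrl.spot_point(im,"nut_center")[:1]:print(r["score"],toworld(r["position"],im))
im=ctrl.get_image("scene");save(im,"s16.png")
im=ctrl.get_image("top");save(im,"t16.png")
for q in ["mug","stapler","staple_box"]:
  for r in ctrl.spot_point(im,q)[:1]:print(q,r["score"],toworld(r["position"],im).round(1))
E
python3 crop.py w16.png w16a.png 140 100 340 310 3
python3 crop.py s16.png s16a.png 220 180 340 280 6
```

```text
t: 22.17
ee_pos: [585.9, 122.5, 145.2]
orientation: [-2.056, -2.37, -0.02]
ft_force: [0.2, -0.4, -0.6]
width: 0.3
t 22.17 pos [585.86 122.47 145.24] toolx [-0.141  0.99   0.011] z [ 0.005  0.012 -1.   ] F [ 0.24 -0.42 -0.65] w 0.3
shift [36.84 -0.14 87.67]
turnz -0.00639310089755174
0.62 [592.35238578  84.57599176  54.97523635]
0.41 [582.60419958 320.45826118  -0.65270481]
mug 0.63 [577.8 319.2   2.8]
stapler 0.74 [ 435.8 -316.7    0.6]
staple_box 0.58 [ 579.8 -262.1   -7.1]
```

View pics/w16.png

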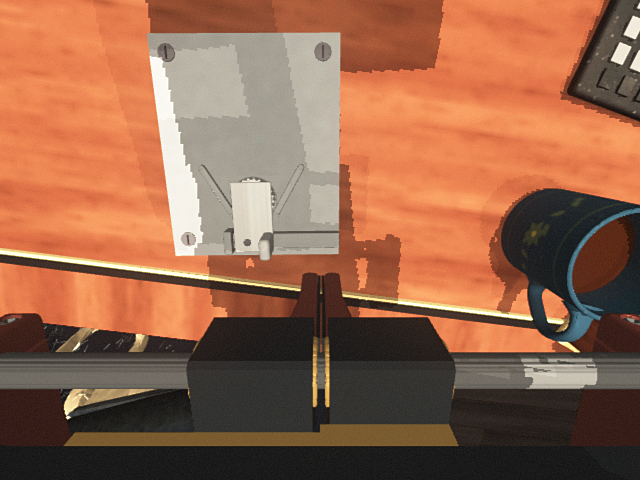

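View pics/w16a.png

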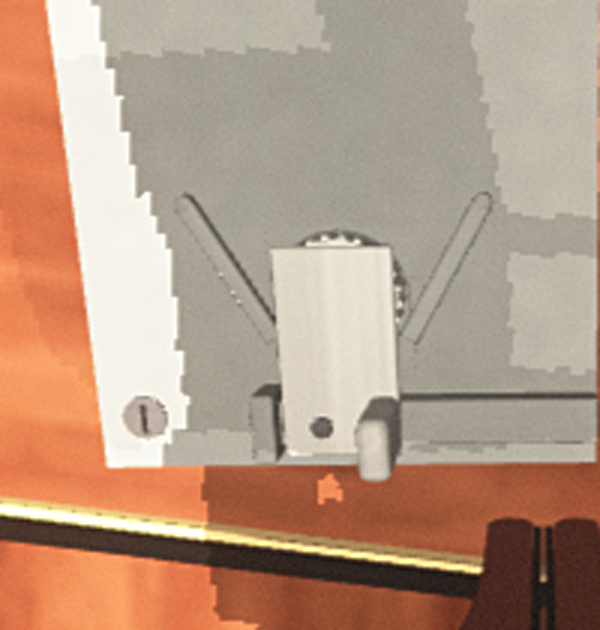

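View pics/s16a.png

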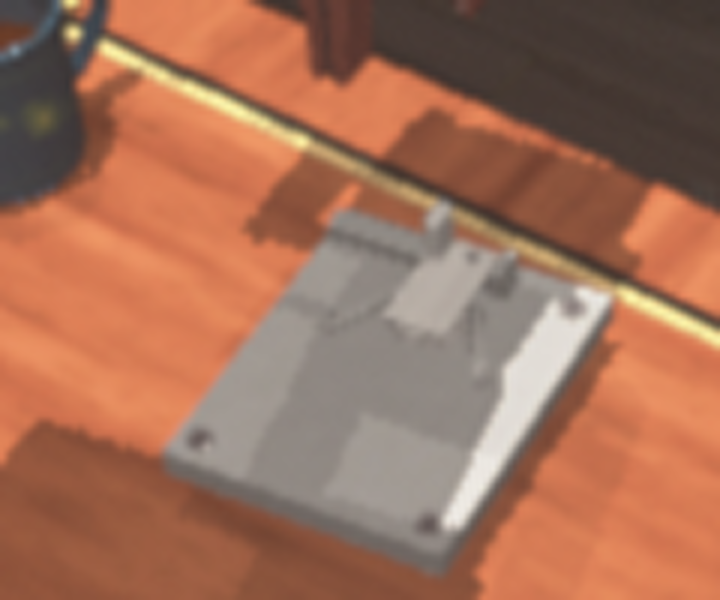

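```bash
python3 -c "
from workcell import ctrl
print(ctrl.close_job())"
```

```text
the job is handed in; nothing more can be done
None
```

The nut is in its pocket with the slide shut over it, and I handed the job in at about 22 s of the 58 s allowed.

- **Nut:** I pushed it across the plate with two slightly open fingers and never lifted it. It caught tilted at the lip, with about 4–5 N on the wrist. I then pressed it down from above at 15.6–15.8 N, read at the ends of the press calls, for over a second with the slide still open. Pictures taken afterwards showed it flat and centred in the pocket.
- **Slide:** I pushed it by the tab at about 2 N. It stopped dead at its stop, with readings of 6.5–9.6 N there, and passed over the nut without catching. The final view shows the tongue over the nut and against the stop post. The tab was detected at (592, 85), and I expected about (591.5, 83.5).
- **Other items:** The mug, stapler and staple box read the same as at the start, within detector noise. The gripper was clear of everything, with about 0.7 N or less on the wrist.

**Checks that disagreed:**
- The plate height from the pictures was 28.5–30.4 mm, against 31.8 mm from where the press stopped. I put this down to calibration.
- The slide stopped about 5 mm earlier in the arm's travel than I had estimated. Since it would not move further and the tab position matched, I put this down to misjudging where contact began.
- In the last wrist picture the nut detector's only hit was a false one on the mug, as the nut was mostly hidden under the tongue.

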